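Lock out the strap roller press before changing its rolls

TASK

Put the strap press out of gear and lock it: lift the spring collar on its hand lever, push the lever over the gate tooth as far as it goes towards the rolls, and let the collar drop home behind the tooth. Then take the locking rod from its wooden rest and thread it through the guide lug and both gate cheeks, in front of the lever, until its handle's shoulder is up against the lug. Leave the other things on the bench where they stand.

Things in the scene. Friction and masses are not known exactly. Their poses are not given: they have to be found in the camera images.
- press: bench-top strap roller press, bolted down, grey base plate 210 x 275 x 18 mm. Origin on the bench under the lever's pivot; +x to the rolls, -x the front (operator's side), +y the side the rod enters from. Its column fills x -20..90, y -195..-135 mm, 330 high. Two rolls along y at x 90, radius 24, y -140..60, top 123 high; roll bracket y 56..68, x 65..115, 126 high
- overhead_edge (a point): +y end of the lower front edge of the press's overhead arm, a bar above the lever: in the press frame x -40..60, y -195..10, z 280..342 mm; this point at x -40, y 10, z 280. A gripper on the lever must come in from the front beneath it, tilted with the stem
- gate_tooth (a point): the gate tooth, at 23 deg of lever lean, between the cheek tops. The gate is two steel cheek plates 8 mm thick at press y 12..20 and -20..-12, x -58..10, 104 mm high at the front corner, curved top to 126 mm; the lever runs in the slot between. A tooth on each cheek (to 93 mm from the pivot) blocks the foot of the lowered collar
- lever_pivot (a point): centre of the lever's pivot, 45 mm above the bench, midway between the cheeks; the lever swings in the press's xz plane. Stem 12 mm thick; the black knob on top is 24 mm wide, 16 mm high, its top 168 mm from the pivot along the stem
- lever (a joint): lever angle, rad. The stem's lean from vertical to the press's -x is 46 deg minus this: 0 = leaning 46 deg, 0.559 (end stop) = 14 deg. Grows as the lever is pushed to the rolls. Collar down: blocked at about 0.29; collar raised 9 mm or more: passes; beyond about 0.52 the collar can drop behind the tooth, which then holds the lever. Friction 0.4 N m keeps it where left
- collar (a joint): lift of the collar along the stem, m: 0 = down, 0.014 = up against its stop under the knob. A spring returns it (about 4 N down, 6 N fully raised, with its weight)
- collar_grip (a point): centre of the collar's ridged steel barrel round the stem, 30 mm across, 20 mm high, 127 mm from the pivot when down; grip here in line with the stem or up to 20 deg off it in the swing plane. A thinner tube runs down from it to a foot 40 mm wide, 85 mm from the pivot. The point's z points up the stem, y along the press's y
- guide_hole (a point): centre of the 15 mm hole at the outer (+y) face of the guide lug, 89.8 mm above the bench; the rod goes in here, moving along the press's -y. The lug is an upright steel plate at press y 64..72, x -52..-8 mm, 106 mm high
- near_hole (a point): centre of the 15 mm hole at the outer face of the near gate cheek, 52 mm further in, same line
- far_hole (a point): centre of the 15 mm hole at the outer face of the far gate cheek, 92 mm from the guide hole, same line. The lever's stem crosses this line until the lever is over the tooth
- rod_mid (a point): centre of the locking rod's dark round handle, 18 mm across, 60 mm long; on the axis, 45 mm above the bench at the start. Only the rest's 12 mm board is below it; a notch holds its rear 8 mm, leaving 40 mm free about the middle. x points along the rod to the tip. About 0.15 kg. Fully home it lies 30 mm outside guide_hole
- rod_tip (a point): tip of the locking rod, 145 mm from rod_mid. The steel shank is 10 mm across, 115 mm long from the handle's shoulder, its last 12 mm tapered
- rod_rest: fixed wooden rest, board 165 x 50 x 12 mm; origin on the bench under rod_mid, x along the rod to its tip; two notched uprights at x = -27 and 105 mm, 34 mm wide, 47 mm high, open upward: the rod lifts straight out
- stain_jar: bystander: jar 60 mm across, 85 mm high, in front of the press on its +y side; origin under its base
- oil_bottle: bystander: bottle 60 mm across, 125 mm high, beside the rolls on the +y side; origin under its base
- punch: bystander: square steel bar 120 x 12 x 12 mm lying beside the rod rest; origin under its middle
- hammer: bystander: hammer lying on the right of the bench
- stud_bowl: bystander: brass bowl 100 mm across, 40 mm high, on the right
- brush: bystander: flat brush lying at the far left
- tin: bystander: metal can 74 mm across, 100 mm high, at the far right
Not all that is in view belongs to the job. Leave any red look-alike of the part that bears rod_mid alone.

How it is judged:
By the outcome, as a careful person would: the job done as asked, in the order asked, and still so for the second after the job is handed in, with the robot touching nothing.
It also fails if it takes over 70 s, if anything falls off the work surface, if the arm or the gripper's body presses on something with over 40 N, if the wrist force passes 120 N, or if a joint passes its speed limit or range.

ROBOT

A 6-joint arm with a two-finger parallel gripper is mounted at the origin on the work surface. World frame = base frame: x ahead of the robot, y to its left, z up, the work surface at z = 0. Lengths are in m, angles in rad, forces in N, time in s.
With the tool pointing down it reaches from about 0.375 to 0.9 m from the base axis. Payload 3.1 kg.
Tool frame: the origin (TCP) lies at the very end of the fingers, on their centre line; the grasp point (between the pads) lies behind it (bot.tcp_to_grasp is the z of the grasp point in the tool frame, in m); z points along the fingers, y is the line along which they close (so a half turn about z gives the same grasp; the last joint's range is limited). The gripper opens to 87 mm and grips with 3 to 60 N. Pads are 19 mm wide; open, the fingers measure 117 mm over their backs; the gripper's body (75 mm by 190 mm) begins 51 mm behind the grasp point.
Start: joints at [-1.401, 0.527, 1.433, -0, 1.181, -0.178], TCP at [0.213, -0.588, 0.223] pointing down, gripper open.
Joint ranges: [-3.08, 3.08], [-0.75, 2.2], [0.22, 2.44], [-1.43, 4.57], [0, 2.65], [-2.85, 2.85]. Speed limits (rad/s): [2.79, 2.79, 3.14, 3.14, 3.14, 3.14].

INTERFACE

Orientations are given as a unit quaternion [w, x, y, z].
In Python, from rig import bot gives the robot as it stands.
- The arm moves only by the tool move_arm, never from a script. Its argument "commands" is a list of rows, each a list of 3 entries, a list of its own where there are three numbers: the shift along the world's x, y, z normalised to -1 to 1, where 1 is 0.4 m, then the turn, a rotation vector about the world's x, y, z normalised to -1 to 1, where 1 is 90 degrees, then the closure, from -1 (fully open) to 1 (shut), so that 0 is half open. A call has exactly 5 rows; each row is the pose to reach, as a shift and turn from the pose commanded when the call began; what a row does not reach only later rows make up. A row lasts 1/10 s, in which the tool goes at most 50 mm and 8.59 degrees, less where a joint would pass 70% of its speed; a pose out of reach is approached as far as the arm can. A call with a number of a shift or a turn outside -1 to 1 is refused whole. A call with a gripper value outside its range is refused whole. The fingers move at their own pace and stop on an object; the grip force is fixed at half the most. Time passes only in rows, so rows that repeat a pose let the fingers close, or fill a call up. It gives the time, the measured TCP pose, the force, the opening and the grip force at its end, in the units of the state.
- bot.get_state(): the state, without advancing time (a new reading comes with each control period).
- bot.camera(name): name is "scene" or "top" or "wrist"; returns a dict with "color" (420x560x3 uint8, red, green, blue), "z_map" (420x560 float32, m along the optical axis (not along the pixel's ray), 0 where there is no reading), "fx", "fy", "cx", "cy" (pixels), "k1" (the pictures are not rectified: a ray, as slopes to the right and down, at radius r is drawn at 1 + k1 r^2 times it, then the intrinsics apply), "R" (3x3) and "t" (3): a world point X has camera coordinates R X + t. Camera axes: x right, y down, z forward; pixel columns grow to the right and rows downward; lengths in m; the calibration is good to about 2 mm. A picture is of the moment at which its call begins.
- bot.close_job(): hands the job in; it is judged then, once.
Trained networks look in a picture, given as the dict that the camera call returned (one of the last four; its "shot" number tells which), for a name from the list of things; names that differ only in an ending like _2 or _b are one class to them, and where a whole thing is asked for, a point or a joint stands for the part that bears it (a point fixed in the world has none). Each returns a list of dicts, best first, with "p" (0 to 1); they miss things now and then, are a little off and sometimes report something else, mostly with a low value. They report only what shows in the picture. A call takes as long as a camera call. They do not tell look-alikes from the thing itself.
- bot.boxes_of(picture, query): "uv" ([column, row] in pixels, amid what is visible of it).
- bot.cut_out(picture, query): "region" (420x560 bool, what is visible of it) and "uv" ([column, row] in pixels, amid what is visible of it).
The state is a dict: "clock": time; "joint_positions": joint angles; "joint_vel": joint speeds; "tau": joint torques, N m; "eef_pos": TCP position; "ee_rot": TCP orientation; "wrist_force": force on the tool from outside, world axes, zero at the start; "moment": the same for the moment, N m; "finger_gap": finger opening in m; "grasp_force": force on a finger pad.
Only numpy, scipy, OpenCV 4.12 (cv2) and the standard library are available. Lean on these libraries where they do the work, as an engineer would, in place of code of your own. Each camera call takes 0.05 s, during which the arm holds its last target. There are 200 camera calls.

## Working session

There is one attempt and no reset: what is moved stays moved. The work goes in short steps, Python scripts to look and compute and a tool call to move; the robot and the scene stay as the last step left them, time stands still between calls to the robot, and variables do not carry over. Pictures are saved under pics/ and viewed, at most 13 in all, crops included, and the job is handed in when it is done.

Besides the shell and the picture viewer there is one more tool, called by a JSON object that holds its "method" and its "body", one argument or row to a line. move_arm: Moves the arm, as the interface text tells. Its arguments: {"type":"object","properties":{"commands":{"type":"array"}},"required":["commands"]}

```bash
ls; mkdir -p pics
cat > h.py <<'E'
import numpy as np, cv2
from rig import bot
def save(n,im): cv2.imwrite('pics/'+n,cv2.cvtColor(im,cv2.COLOR_RGB2BGR))
def ray(p,uv):
    d=np.array([(uv[0]-p['cx'])/p['fx'],(uv[1]-p['cy'])/p['fy']]); s=d.copy()
    for _ in range(20): s=d/(1+p['k1']*(s@s))
    return np.array([s[0],s[1],1.])
def world(p,uv,z=None):
    u,v=int(round(uv[0])),int(round(uv[1])); r=ray(p,uv)
    if z is None:
        w=p['z_map'][max(v-1,0):v+2,max(u-1,0):u+2]; w=w[w>0]
        if len(w)==0: return None
        return np.array(p['R']).T@(r*np.median(w)-p['t'])
    R=np.array(p['R']); o=-R.T@p['t']; d=R.T@r
    return o+d*(z-o[2])/d[2]
def cloud(p,m):
    vs,us=np.nonzero(m&(p['z_map']>0))
    return np.array([np.array(p['R']).T@(ray(p,(u,v))*p['z_map'][v,u]-p['t']) for u,v in zip(us,vs)]).reshape(-1,3)
def proj(p,X):
    c=np.array(p['R'])@X+p['t']; s=c[:2]/c[2]; s=s*(1+p['k1']*(s@s))
    return np.array([s[0]*p['fx']+p['cx'],s[1]*p['fy']+p['cy']])
E
python3 - <<'E'
from h import *
np.set_printoptions(precision=4,suppress=True)
print(bot.get_state(),bot.tcp_to_grasp)
for n in ['scene','top']:
    p=bot.camera(n); save(n+'0.png',p['color'])
    print(n,p['fx'],p['k1'],np.array(p['R']).tolist(),p['t'])
    for q in ['overhead_edge','gate_tooth','lever_pivot','collar_grip','guide_hole','near_hole','far_hole','rod_mid','rod_tip','rod_rest','stain_jar','oil_bottle','punch','press']:
        for b in bot.boxes_of(p,q)[:3]:
            print(q,round(b['p'],2),np.round(b['uv'],1),world(p,b['uv']))
E
```

```text
pics
{'clock': 0.0, 'joint_positions': array([-1.4015,  0.5285,  1.4339, -0.0001,  1.1814, -0.1785]), 'joint_vel': array([-0.0009, -0.0009,  0.0006, -0.0003,  0.    , -0.0015]), 'tau': array([  0.0005, -44.0037, -17.6592,   0.0633,   0.0582,  -0.0002]), 'eef_pos': array([ 0.2129, -0.5868,  0.2216]), 'ee_rot': array([-0.0011,  0.9849,  0.173 , -0.    ]), 'wrist_force': array([-0.0441,  0.5561,  0.036 ]), 'moment': array([-0.0079, -0.0135,  0.04  ]), 'grasp_force': 0.0, 'finger_gap': 0.08705022680751862} -0.0187
scene 430.95856312395904 -0.05181715313931878 [[0.13990742334309472, 0.9900416221120392, -0.015604466644460774], [0.7029807819487012, -0.11041525991932476, -0.702585575277304], [-0.697311933860513, 0.08732729735145807, -0.7114281481871527]] [-0.0985 -0.2725  1.9267]
overhead_edge 0.79 [243.3 267.6] [ 0.6577 -0.1507  0.018 ]
gate_tooth 0.58 [242.  261.6] [ 0.6342 -0.1532  0.0211]
lever_pivot 0.69 [240.6 265.7] [ 0.6486 -0.1592  0.0182]
guide_hole 0.96 [244.6 265.9] [ 0.6506 -0.1459  0.0171]
near_hole 0.78 [243.7 261.9] [ 0.634  -0.1477  0.0182]
near_hole 0.35 [357.6 214.4] [0.50
[... 1529 characters left out ...]
.3 161.9] [ 0.6662 -0.1067  0.3404]
far_hole 0.49 [269.7 239.2] [0.5198 0.0504 0.0858]
rod_mid 0.66 [311.4 193.3] [ 0.6357 -0.0647  0.1496]
rod_mid 0.54 [196.9 247.3] [0.5045 0.2599 0.0465]
rod_mid 0.54 [110.6 260.9] [0.4726 0.5129 0.0155]
rod_tip 0.8 [108.2 262.9] [0.4681 0.5243 0.0013]
rod_tip 0.54 [164.3 307.2] [0.3378 0.3537 0.0185]
rod_tip 0.32 [335.9 157.8] [ 0.6754 -0.1058  0.3427]
rod_rest 0.77 [197.6 249.3] [0.5026 0.2633 0.0107]
stain_jar 0.8 [270.4 240.8] [0.5152 0.0485 0.0862]
stain_jar 0.27 [428.2 239.5] [ 0.5227 -0.4213  0.006 ]
oil_bottle 0.93 [250.8 169.2] [0.7209 0.1018 0.0962]
punch 0.73 [207.  268.8] [0.4451 0.2353 0.0087]
press 0.77 [335.4 161.4] [ 0.6672 -0.1046  0.3413]
```

View pics/scene0.png

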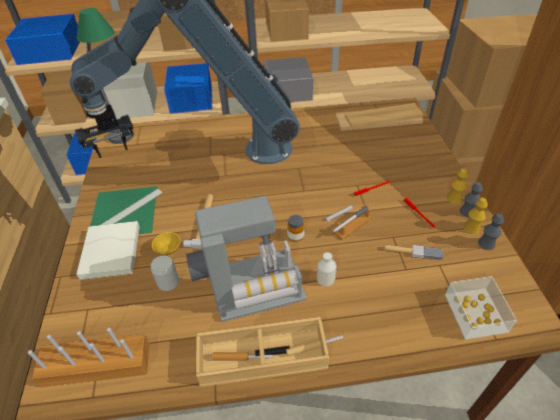

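View pics/top0.png

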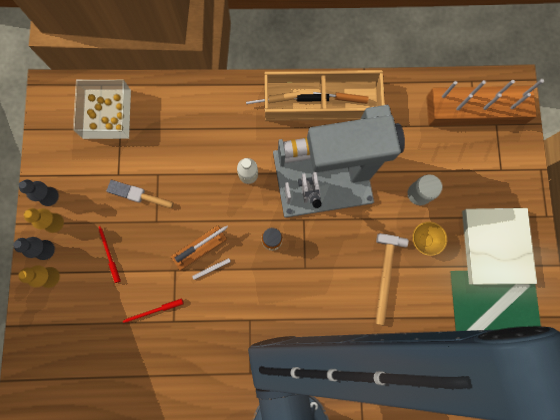

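The dark-handled rod in the orange rest is at top (200,245). The two red look-alikes are at top (109,255) and (155,310), and lie flat on the bench. The silver punch is at (211,269). The rod in the wooden rest fits the description, so I'll confirm it in a crop and fit the poses.

Run:
```python
from h import *
from scipy.optimize import least_squares
np.set_printoptions(precision=4,suppress=True)
p=bot.camera('top'); s=bot.camera('scene')
a=cv2.resize(p['color'][210:290,160:260],(500,400),interpolation=cv2.INTER_CUBIC)
b=cv2.resize(s['color'][195:315,190:320],(433,400),interpolation=cv2.INTER_CUBIC)
# 780 limit
save('crop1.png',cv2.resize(np.hstack([a[:, :360],b]),(793,400)))
for n,q in (('top',p),('scene',s)):
    m=np.ones((420,560),bool); C=cloud(q,m)
    np.save(n+'.npy',C)
    A=C[(abs(C[:,2]-.342)<.006)&(abs(C[:,0]-.68)<.15)&(abs(C[:,1]+.12)<.2)]
    r=cv2.minAreaRect((A[:,:2]*1000).astype(np.float32)); print(n,'armtop',len(A),np.median(A[:,2]),r, cv2.boxPoints(r).tolist())
    B=C[(abs(C[:,2]-.018)<.005)&(abs(C[:,0]-.66)<.16)&(abs(C[:,1]+.1)<.2)]
    r=cv2.minAreaRect((B[:,:2]*1000).astype(np.float32)); print(n,'base',len(B),np.median(B[:,2]),r, cv2.boxPoints(r).tolist())
    H=C[(C[:,2]>.038)&(C[:,2]<.06)&(abs(C[:,0]-.505)<.1)&(abs(C[:,1]-.265)<.12)]
    c=H[:,:2].mean(0); d=np.linalg.svd(H[:,:2]-c)[2][0]; t=(H[:,:2]-c)@d
    print('rod',len(H),c,d,t.min(),t.max(),c+d*t.min(),c+d*t.max())
    J=C[(C[:,2]>.075)&(C[:,2]<.095)&(abs(C[:,0]-.53)<.06)&(abs(C[:,1]-.04)<.06)]; print('jar',J.mean(0))
    O=C[(C[:,2]>.03)&(C[:,2]<.14)&(abs(C[:,0]-.735)<.05)&(abs(C[:,1]-.105)<.05)]; print('bot',O.mean(0))
```

```text
top armtop 3439 0.3421754533337659 ((729.9332885742188, -148.99215698242188), (120.70562744140625, 204.18161010742188), 8.366430282592773) [[655.3682250976562, -56.76936340332031], [685.0773315429688, -258.77801513671875], [804.4983520507812, -241.21495056152344], [774.7892456054688, -39.206298828125]]
top base 2971 0.018466080088493052 ((652.3033447265625, -102.2493896484375), (396.2491149902344, 302.22784423828125), 89.70580291748047) [[500.1741027832031, -299.59539794921875], [802.39794921875, -301.14727783203125], [804.4326171875, 95.09661865234375], [502.208740234375, 96.64849853515625]]
rod 320 [0.5106 0.2557] [-0.5693  0.8221] -0.09997070432801305 0.07678877438860608 [0.5675 0.1735] [0.4669 0.3188]
jar [0.5282 0.0452 0.0851]
bot [0.7232 0.1129 0.0894]
scene armtop 1947 0.34176155111010054 ((720.747314453125, -150.80459594726562), (102.77593994140625, 201.80850219726562), 9.178354263305664) [[653.9222412109375, -59.38906478881836], [686.1123046875, -258.6137390136719], [787.5723876953125, -242.22012329101562], [755.38232421875, -42.995452880859375]]
scene base 1381 0.017897522819394447 ((660.0670166015625, -100.64173889160156), (319.60540771484375, 397.1141052246094), 0.05028390511870384) [[500.0901184082031, 97.77499389648438], [500.4386291503906, -299.3389892578125], [820.0439453125, -299.0584716796875], [819.6954345703125, 98.05551147460938]]
rod 182 [0.5155 0.254 ] [ 0.5394 -0.842 ] -0.07902323420960153 0.09448793481258559 [0.4728 0.3206] [0.5664 0.1745]
jar [0.5308 0.0438 0.0843]
bot [0.7466 0.1105 0.0815]
```

View pics/crop1.png

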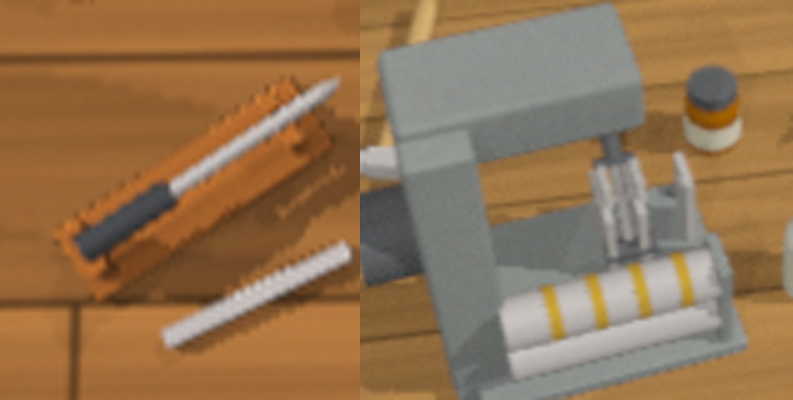

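The crop confirms it: a dark handle with a tapered steel shank in the orange rest (crop 80–340, 80–260), with the plain punch beside it. The right half shows the press, with the lever between the cheeks and the lug to its right. Next I'll work out the first approach move.

```bash
cat >> h.py <<'E'
from scipy.spatial.transform import Rotation as Ro
import json,os
np.set_printoptions(precision=4,suppress=True)
PR=json.load(open('press.json')) if os.path.exists('press.json') else [0.696,-0.061,9.1]
def frame():
    return Ro.from_euler('z',PR[2],degrees=True).as_matrix(), np.array([PR[0],PR[1],0])
def p2w(X): R,o=frame(); return R@np.array(X)+o
def w2p(X): R,o=frame(); return (np.atleast_2d(X)-o)@R
def Rtool(lean):  # press-frame lean of tool axis, deg
    R,_=frame(); a=np.radians(lean)
    z=R@[np.sin(a),0,-np.cos(a)]; y=R@[0,-1,0]
    return np.c_[np.cross(y,z),y,z]
def cmd(st,pos,Rt,q0=None,p0=None):
    """normalised shift/turn to bring GRASP point to pos"""
    q=st['ee_rot'] if q0 is None else q0
    R0=Ro.from_quat(q,scalar_first=True).as_matrix()
    tcp=np.array(pos)+Rt@[0,0,0.0187]
    d=tcp-(st['eef_pos'] if p0 is None else p0)
    rv=Ro.from_matrix(Rt@R0.T).as_rotvec()
    return d/.4, rv/(np.pi/2), tcp
E
python3 - <<'E'
from h import *
for n in ('top','scene'):
    P=w2p(np.load(n+'.npy'))*1000
    print(n)
    for nm,k in (('lever',(abs(P[:,1])<14)&(P[:,2]>122)&(P[:,2]<230)&(P[:,0]>-140)&(P[:,0]<-20)),
                 ('lug',(abs(P[:,1]-68)<12)&(P[:,2]>90)&(P[:,2]<115)&(P[:,0]<0)&(P[:,0]>-70)),
                 ('nearcheek',(abs(P[:,1]-18)<9)&(P[:,2]>90)&(P[:,2]<130)&(P[:,0]<20)&(P[:,0]>-80)),
                 ('base',(abs(P[:,2]-18)<4)&(P[:,1]>25)&(P[:,1]<150)&(P[:,0]>-150)&(P[:,0]<150))):
        A=P[k]; print(nm,len(A),A.mean(0),A.min(0),A.max(0))
    A=P[(abs(P[:,1])<14)&(P[:,2]>130)&(P[:,2]<230)&(P[:,0]>-140)&(P[:,0]<-20)]
    print(A[np.argsort(A[:,2])][::max(1,len(A)//14)])
st=bot.get_state()
print(cmd(st,p2w([-.0635-.12*.707,0,.155+.12*.707]),Rtool(45)))
E
```

```text
top
lever 165 [-76.5225   1.6611 162.7359] [-104.7297  -13.4923  122.5335] [-24.7234  13.7403 193.8178]
lug 54 [-29.5748  64.6605 105.0912] [-50.158   59.9461  90.3757] [ -6.1655  68.4544 112.5912]
nearcheek 93 [-28.5952  15.8107 115.3534] [-58.2402   9.0769  91.4422] [ 12.4414  20.6724 129.8619]
base 833 [ 1.2792 54.9344 18.3215] [-87.9587  25.0493  14.0305] [120.8976 148.8328  21.9963]
[[ -30.2793   13.7403  130.2865]
 [ -85.6724   11.5754  145.8792]
 [ -74.0836    7.3188  153.9256]
 [ -63.0565    8.1118  155.5317]
 [ -78.0457    5.6896  157.878 ]
 [ -69.918    -9.4143  159.8663]
 [ -71.4691   -0.7669  160.9935]
 [ -73.534     5.2443  162.3961]
 [ -69.5462   -0.7642  164.8256]
 [-104.7297    1.7142  176.0808]
 [ -89.4369   12.3937  177.4712]
 [ -83.3327    3.376   180.0975]
 [ -91.151    -8.4563  181.3219]
 [ -88.7717    7.4043  183.1126]
 [ -97.0709   -6.9413  184.6742]]
scene
lever 53 [-52.2089  -1.0379 132.2963] [-64.5138 -13.6302 122.1848] [-28.0107  13.9594 148.5777]
lug 41 [-26.5075  63.0041 103.3344] [-52.4711  59.1271  90.5179] [ -7.6959  67.6713 109.4505]
nearcheek 77 [-21.1095  13.6422 114.1694] [-63.277    9.015   91.0501] [ 12.1163  19.6847 129.7905]
base 334 [ 4.9315 59.5349 18.1742] [-142.1334   25.3392   14.0011] [123.8195 149.7281  21.9249]
[[-29.6412 -13.0269 130.7039]
 [-51.5742  -0.6601 130.9977]
 [-47.865   -4.899  131.7417]
 [-48.7073   2.0132 133.2218]
 [-60.727    5.2342 133.4974]
 [-51.654    2.8744 134.5398]
 [-61.98    -4.2724 135.4842]
 [-64.1526  -0.3185 136.5916]
 [-53.0737   3.4309 137.6527]
 [-58.6518  -1.6685 138.2056]
 [-63.4611   6.3273 139.8704]
 [-52.9355  -3.0579 140.1065]
 [-64.5138   0.0391 140.9309]
 [-61.9259   2.7755 142.7777]
 [-60.5776  -7.4687 142.9983]]
(array([0.8739, 1.263 , 0.0101]), array([ 0.1255, -0.4847, -0.114 ]), array([ 0.5626, -0.0824,  0.2266]))
```

{"method": "move_arm", "body": {
  "commands": [
    [[0.07, 0.1, 0.02], [0.02, -0.077, -0.018], -1],
    [[0.14, 0.2, 0.04], [0.04, -0.155, -0.036], -1],
    [[0.21, 0.3, 0.05], [0.06, -0.23, -0.055], -1],
    [[0.28, 0.4, 0.05], [0.08, -0.31, -0.073], -1],
    [[0.35, 0.5, 0.05], [0.1, -0.388, -0.091], -1]
  ]
}}

```text
clock: 2.1
eef_pos: [0.3539, -0.3871, 0.2437]
ee_rot: [-0.023, 0.946, 0.094, 0.31]
wrist_force: [0.2, 0.2, -0.4]
finger_gap: 0.0874
grasp_force: 0.0
```

{"method": "move_arm", "body": {
  "commands": [
    [[0.07, 0.1, 0], [0.013, -0.05, -0.012], -1],
    [[0.14, 0.2, 0], [0.026, -0.097, -0.023], -1],
    [[0.21, 0.3, 0], [0.026, -0.097, -0.023], -1],
    [[0.28, 0.4, -0.01], [0.026, -0.097, -0.023], -1],
    [[0.35, 0.5, -0.02], [0.026, -0.097, -0.023], -1]
  ]
}}

```text
clock: 2.6
eef_pos: [0.4937, -0.1869, 0.2347]
ee_rot: [-0.03, 0.921, 0.072, 0.382]
wrist_force: [0.7, -0.9, 0.4]
finger_gap: 0.087
grasp_force: 0.0
```

{"method": "move_arm", "body": {
  "commands": [
    [[0.07, 0.1, -0.01], [0, 0, 0], -1],
    [[0.12, 0.2, -0.02], [0, 0, 0], -1],
    [[0.17, 0.26, -0.03], [0, 0, 0], -1],
    [[0.17, 0.26, -0.03], [0, 0, 0], -1],
    [[0.17, 0.26, -0.03], [0, 0, 0], -1]
  ]
}}

```text
clock: 3.1
eef_pos: [0.5613, -0.0828, 0.2226]
ee_rot: [-0.031, 0.921, 0.074, 0.382]
wrist_force: [-0.9, -0.7, 0.4]
finger_gap: 0.0869
grasp_force: 0.0
```

Run:
```python
from h import *
st=bot.get_state(); print(st['clock'],st['eef_pos'],st['joint_positions'],st['wrist_force'])
p=bot.camera('wrist'); save('w1.png',p['color']); np.savez('w1.npz',**{k:np.array(p[k]) for k in('z_map','fx','fy','cx','cy','k1','R','t')})
for q in ['collar_grip','guide_hole','near_hole','far_hole','gate_tooth']:
    for b in bot.boxes_of(p,q)[:3]: print(q,round(b['p'],2),np.round(b['uv'],1),world(p,b['uv']))
print(cmd(st,p2w([-.0635-.12*.707,0,.155+.12*.707]),Rtool(45)))
```

```text
3.1 [ 0.5613 -0.0828  0.2226] [-0.6323  0.3694  2.1442  1.5441  0.5284 -0.5917] [-0.9105 -0.664   0.3616]
collar_grip 0.86 [275.6 211.5] [ 0.6136 -0.0732  0.1801]
guide_hole 0.88 [384.3 132.7] [ 0.7818 -0.1735  0.1065]
guide_hole 0.34 [277.2 212. ] [ 0.6124 -0.0745  0.1819]
near_hole 0.6 [384.7 127.2] [ 0.7845 -0.1724  0.1125]
near_hole 0.26 [279.5 222.3] [ 0.6031 -0.0776  0.1841]
far_hole 0.96 [384.9 129.5] [ 0.7835 -0.1733  0.11  ]
gate_tooth 0.67 [380.1 132.4] [ 0.7813 -0.1685  0.1066]
(array([0.0031, 0.0011, 0.01  ]), array([ 0.0001,  0.0003, -0.0012]), array([ 0.5626, -0.0824,  0.2266]))
```

View pics/w1.png

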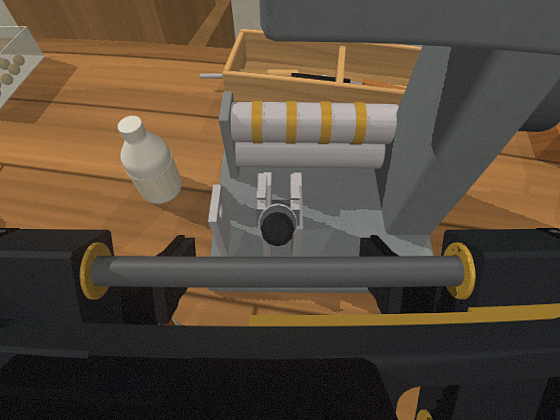

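The wrist view shows the knob at (278,222), the cheek tops at (265,185) and (296,185), the lug at (216,205) and the overhead arm's edge along the top. I'll refine the press pose from this depth.

```bash
cat > fit.py <<'E'
from h import *
import sys
# model boxes in press frame (mm): x0,x1,y0,y1,z0,z1 ; fit pose by distance of nearby points to box surfaces
B=np.array([[-58,10,12,20,18,104],[-58,10,-20,-12,18,104],[-52,-8,64,72,18,106],[65,115,56,68,18,126],[-40,60,-195,10,280,342],[-20,90,-195,-135,18,330]],float)
def dist(P):
    D=[]
    for b in B:
        lo,hi=b[::2],b[1::2]; q=np.maximum(lo-P,P-hi)
        D.append(np.where((q>0).any(1),np.linalg.norm(np.maximum(q,0),axis=1),q.max(1)))
    D=np.array(D); i=np.abs(D).argmin(0); return D[i,np.arange(len(P))]
from scipy.optimize import least_squares
def load(n):
    if n.endswith('.npy'): return np.load(n)
    f=np.load(n); p={k:f[k] for k in f}; m=np.zeros((420,560),bool); m[:245]=1
    return cloud(p,m)
for n in sys.argv[1:]:
    C=load(n); P=w2p(C)*1000
    C=C[(P[:,0]>-70)&(P[:,0]<125)&(P[:,1]>-205)&(P[:,1]<85)&(P[:,2]>25)&(P[:,2]<350)]*1000
    def loc(x):
        R=Ro.from_euler('z',x[2],degrees=True).as_matrix(); return (C-[x[0],x[1],x[3]])@R
    x=np.array([PR[0]*1e3,PR[1]*1e3,PR[2],0.])
    for th in (8,5,4):
        k=abs(dist(loc(x)))<th
        C0=C
        def f(v):
            R=Ro.from_euler('z',v[2],degrees=True).as_matrix(); return dist((C0[k]-[v[0],v[1],v[3]])@R)
        r=least_squares(f,x,loss='soft_l1',f_scale=1); x=r.x
    print(n,k.sum(),x,np.abs(f(x)).mean())
E
python3 fit.py top.npy scene.npy w1.npz
python3 - <<'E'
from h import *
f=np.load('w1.npz'); p={k:f[k] for k in f}; m=np.zeros((420,560),bool); m[170:246,200:320]=1
P=w2p(cloud(p,m))*1000
A=P[(abs(P[:,1])<25)&(P[:,2]>140)&(P[:,2]<230)]
print('knob',len(A),A.mean(0),A.min(0),A.max(0))
print(A[np.argsort(A[:,2])][::max(1,len(A)//20)])
L=P[(abs(P[:,1]-68)<12)&(P[:,2]>80)&(P[:,2]<120)]; print('lug',len(L),L.mean(0),np.percentile(L,[3,97],axis=0))
E
```

```text
top.npy 5012 [697.5401 -61.4675   8.5935   0.3319] 1.2981965040129193
scene.npy 4741 [695.7833 -64.9228   8.7674  -0.0634] 1.2749529851295212
w1.npz 36862 [697.0459 -61.8921   8.546    3.128 ] 0.6009191948258863
knob 1259 [-89.5738  -0.4035 173.4746] [-106.0897  -15.2627  147.0625] [-58.4261  14.543  186.6505]
[[ -84.8186  -12.8599  147.0625]
 [ -83.1913  -13.384   154.3633]
 [ -75.4298   12.708   158.1903]
 [ -73.6122   -9.4262  159.857 ]
 [ -66.052     0.8636  161.1077]
 [ -67.5265    3.2361  161.979 ]
 [ -70.277    -3.0872  163.4793]
 [-104.4445    4.2047  173.5992]
 [-105.3906   -3.5271  175.6385]
 [-102.0488   -6.3357  176.748 ]
 [-102.5201   -4.2148  177.704 ]
 [ -99.8849    0.6763  178.6492]
 [-100.3252    4.154   179.5078]
 [ -98.2872   -0.7185  180.1264]
 [ -97.0936    7.66    180.8206]
 [ -95.0711    5.5807  181.4844]
 [ -93.8846   -7.703   182.272 ]
 [ -95.0558    2.7668  182.9376]
 [ -91.3952   -6.3049  183.5443]
 [ -93.3938   -4.8753  184.2675]
 [ -89.0683    1.3947  185.0877]]
lug 581 [-33.0639  62.0689  99.4064] [[-51.0712  58.9669  81.4292]
 [ -8.8029  67.0362 106.9001]]
```

```bash
echo '[0.697,-0.062,8.6]' > press.json
python3 - <<'E'
from h import *
st=bot.get_state()
th=np.radians(34.5); G=np.array([-.127*np.sin(th),0,.045+.127*np.cos(th)]); Rt=Rtool(45)
b=np.array([-.707,0,.707])
for d in (.12,.05,0): print(d,cmd(st,p2w(G+b*d),Rt))
E
```

```text
0.12 (array([-0.0144,  0.0041, -0.0035]), array([-0.0003,  0.0004, -0.0038]), array([ 0.5551, -0.0835,  0.2213]))
0.05 (array([ 0.108 ,  0.0226, -0.1273]), array([-0.0003,  0.0004, -0.0038]), array([ 0.604 , -0.0761,  0.1718]))
0 (array([ 0.1953,  0.0359, -0.2156]), array([-0.0003,  0.0004, -0.0038]), array([ 0.6389, -0.0708,  0.1364]))
```

{"method": "move_arm", "body": {
  "commands": [
    [[-0.014, 0.004, -0.004], [0, 0, -0.004], -1],
    [[0.05, 0.013, -0.07], [0, 0, -0.004], -1],
    [[0.108, 0.022, -0.127], [0, 0, -0.004], -1],
    [[0.155, 0.03, -0.175], [0, 0, -0.004], -1],
    [[0.195, 0.036, -0.215], [0, 0, -0.004], -1]
  ]
}}

```text
clock: 3.9
eef_pos: [0.6392, -0.0695, 0.135]
ee_rot: [-0.029, 0.921, 0.07, 0.381]
wrist_force: [-0.2, -0.8, 0.3]
finger_gap: 0.0869
grasp_force: 0.0
```

Run:
```python
from h import *
st=bot.get_state(); print(st['clock'],st['eef_pos'],st['wrist_force'])
p=bot.camera('wrist'); s=bot.camera('scene'); save('w2.png',np.hstack([cv2.resize(p['color'],(480,360)),cv2.resize(s['color'][210:310,200:285],(306,360))]))
```

```text
3.9 [ 0.6392 -0.0695  0.135 ] [-0.164  -0.7837  0.334 ]
```

View pics/w2.png

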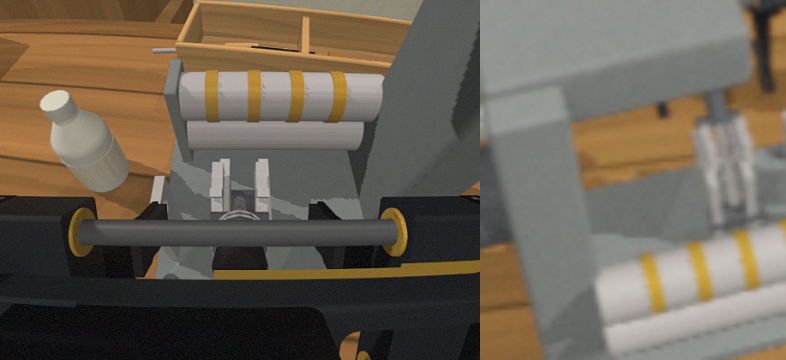

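The lever sits midway between the fingers (about 240,230), so I'll close on the barrel.

{"method": "move_arm", "body": {
  "commands": [
    [[0, 0, 0], [0, 0, 0], 0.2],
    [[0, 0, 0], [0, 0, 0], 1],
    [[0, 0, 0], [0, 0, 0], 1],
    [[0, 0, 0], [0, 0, 0], 1],
    [[0, 0, 0], [0, 0, 0], 1]
  ]
}}

```text
clock: 4.5
eef_pos: [0.6389, -0.0694, 0.1373]
ee_rot: [-0.029, 0.921, 0.07, 0.382]
wrist_force: [0.8, -0.1, -0.3]
finger_gap: 0.0551
grasp_force: 0.0
```

Run:
```python
from h import *
st=bot.get_state(); print(st)
```

```text
{'clock': 4.5, 'joint_positions': array([-0.4925,  0.6199,  2.0376,  1.9555,  0.4768, -0.9154]), 'joint_vel': array([ 0.0028,  0.0062, -0.0035,  0.0024, -0.0002, -0.    ]), 'tau': array([ -0.0194, -36.9538,  -6.5406,   0.7375,   2.0732,   0.0265]), 'eef_pos': array([ 0.6389, -0.0694,  0.1373]), 'ee_rot': array([-0.0291,  0.921 ,  0.0701,  0.3821]), 'wrist_force': array([ 0.7666, -0.1439, -0.2879]), 'moment': array([-0.0472,  0.4442,  0.0158]), 'grasp_force': 0.0, 'finger_gap': 0.05505343124817236}
```

{"method": "move_arm", "body": {
  "commands": [
    [[0, 0, 0], [0, 0, 0], 1],
    [[0, 0, 0], [0, 0, 0], 1],
    [[0, 0, 0], [0, 0, 0], 1],
    [[0, 0, 0], [0, 0, 0], 1],
    [[0, 0, 0], [0, 0, 0], 1]
  ]
}}

```text
clock: 5.0
eef_pos: [0.6393, -0.0703, 0.1366]
ee_rot: [-0.029, 0.921, 0.069, 0.382]
wrist_force: [-1.8, -4.4, 0.5]
finger_gap: 0.0288
grasp_force: 30.0
```

{"method": "move_arm", "body": {
  "commands": [
    [[-0.006, -0.001, 0.008], [0, 0, 0], 1],
    [[-0.011, -0.002, 0.016], [0, 0, 0], 1],
    [[-0.017, -0.003, 0.025], [0, 0, 0], 1],
    [[-0.017, -0.003, 0.025], [0, 0, 0], 1],
    [[-0.017, -0.003, 0.025], [0, 0, 0], 1]
  ]
}}

```text
clock: 5.5
eef_pos: [0.6323, -0.0713, 0.1461]
ee_rot: [-0.029, 0.921, 0.07, 0.381]
wrist_force: [3.3, -4.9, -5.2]
finger_gap: 0.0291
grasp_force: 30.0
```

Run:
```python
from h import *
st=bot.get_state(); print(st['eef_pos'],st['wrist_force'],st['finger_gap'])
r=.139
Rt0=Ro.from_quat(st['ee_rot'],scalar_first=True).as_matrix()
g=w2p(st['eef_pos']-Rt0@[0,0,.0187])[0]; print('grasp press',g, 'lean',np.degrees(np.arctan2(-g[0],g[2]-.045)),np.hypot(g[0],g[2]-.045))
l0=np.degrees(np.arctan2(-g[0],g[2]-.045)); r=np.hypot(g[0],g[2]-.045)
yax=frame()[0][:,1]
for l in list(np.arange(32,12,-2.5))+[13]:
    a=np.radians(l); turn=min(l0-l,45-31)
    G=p2w([-r*np.sin(a),g[1],.045+r*np.cos(a)]); Rt=Ro.from_rotvec(yax*np.radians(turn*1.0)).as_matrix()@Rt0
    print(round(l,1),turn,*cmd(st,G,Rt)[:2])
```

```text
[ 0.6323 -0.0713  0.1461] [ 3.349  -4.9442 -5.2437] 0.029096339706269656
grasp press [-0.0785  0.0004  0.1594] lean 34.47586650213978 0.13873822187321244
32.0 2.4758665021397803 [0.011  0.0017 0.0068] [-0.0041  0.0272 -0.    ]
29.5 4.97586650213978 [0.0223 0.0034 0.0132] [-0.0083  0.0547 -0.    ]
27.0 7.47586650213978 [0.0339 0.0051 0.0191] [-0.0124  0.0821  0.    ]
24.5 9.97586650213978 [0.0457 0.0069 0.0245] [-0.0166  0.1096  0.    ]
22.0 12.47586650213978 [0.0578 0.0087 0.0293] [-0.0207  0.1371 -0.    ]
19.5 14 [0.0708 0.0107 0.034 ] [-0.0233  0.1538  0.    ]
17.0 14 [0.085  0.0129 0.0388] [-0.0233  0.1538  0.    ]
14.5 14 [0.0994 0.015  0.0429] [-0.0233  0.1538  0.    ]
13 14 [0.1081 0.0163 0.045 ] [-0.0233  0.1538  0.    ]
```

Run:
```python
from h import *
p=bot.camera('wrist'); st=bot.get_state()
R0=Ro.from_quat(st['ee_rot'],scalar_first=True).as_matrix()
c=-np.array(p['R']).T@p['t']; print('cam in tool',R0.T@(c-st['eef_pos']),'tool x world',R0[:,0],'cam press',w2p(c))
```

```text
cam in tool [ 0.0666  0.     -0.1611] tool x world [0.6996 0.1066 0.7066] cam press [[-0.132   0.0004  0.3072]]
```

{"method": "move_arm", "body": {
  "commands": [
    [[0.011, 0.0017, 0.007], [-0.003, 0.02, 0], 1],
    [[0.022, 0.0034, 0.013], [-0.006, 0.04, 0], 1],
    [[0.034, 0.005, 0.019], [-0.009, 0.06, 0], 1],
    [[0.046, 0.007, 0.0245], [-0.012, 0.08, 0], 1],
    [[0.046, 0.007, 0.0245], [-0.012, 0.08, 0], 1]
  ]
}}

```text
clock: 6.05
eef_pos: [0.6507, -0.0686, 0.1558]
ee_rot: [-0.023, 0.944, 0.073, 0.322]
wrist_force: [2.7, -5.6, -5.2]
finger_gap: 0.0287
grasp_force: 30.0
```

```bash
cat > arc.py <<'E'
from h import *
import sys
st=bot.get_state(); print(st['eef_pos'],st['wrist_force'],st['finger_gap'])
Rt0=Ro.from_quat(st['ee_rot'],scalar_first=True).as_matrix()
z=Rt0[:,2]; tl=np.degrees(np.arctan2(z@frame()[0][:,0],-z[2]))
g=w2p(st['eef_pos']-Rt0@[0,0,.0187])[0]; l0=np.degrees(np.arctan2(-g[0],g[2]-.045)); r=np.hypot(g[0],g[2]-.045)
print('grasp press',g,'lean',l0,'r',r,'tool lean',tl)
yax=frame()[0][:,1]; rr=float(sys.argv[2]) if len(sys.argv)>2 else r
for l in eval(sys.argv[1]):
    a=np.radians(l); turn=min(l0-l,tl-34)
    G=p2w([-rr*np.sin(a),g[1],.045+rr*np.cos(a)]); Rt=Ro.from_rotvec(yax*np.radians(turn)).as_matrix()@Rt0
    print(round(l,1),turn,*cmd(st,G,Rt)[:2])
E
python3 arc.py '[22,20,18,16,14,13,12]' .139
```

```text
[ 0.6507 -0.0686  0.1558] [ 2.6618 -5.5625 -5.1958] 0.028653142710771774
grasp press [-0.0582  0.0004  0.1706] lean 24.869322279555035 r 0.13844293031106528 tool lean 37.64166789005313
22 2.8693222795550355 [0.0133 0.002  0.0068] [-0.0048  0.0315  0.    ]
20 3.641667890053128 [0.024  0.0036 0.0108] [-0.0061  0.04   -0.    ]
18 3.641667890053128 [0.0354 0.0053 0.0147] [-0.0061  0.04   -0.    ]
16 3.641667890053128 [0.0468 0.0071 0.0183] [-0.0061  0.04   -0.    ]
14 3.641667890053128 [0.0584 0.0088 0.0214] [-0.0061  0.04   -0.    ]
13 3.641667890053128 [0.0642 0.0097 0.0228] [-0.0061  0.04   -0.    ]
12 3.641667890053128 [0.0701 0.0106 0.0242] [-0.0061  0.04   -0.    ]
```

{"method": "move_arm", "body": {
  "commands": [
    [[0.013, 0.002, 0.007], [-0.004, 0.025, 0], 1],
    [[0.024, 0.0036, 0.011], [-0.006, 0.04, 0], 1],
    [[0.035, 0.005, 0.015], [-0.006, 0.04, 0], 1],
    [[0.047, 0.007, 0.018], [-0.006, 0.04, 0], 1],
    [[0.058, 0.009, 0.021], [-0.006, 0.04, 0], 1]
  ]
}}

```text
clock: 6.55
eef_pos: [0.6718, -0.0653, 0.1625]
ee_rot: [-0.022, 0.954, 0.073, 0.29]
wrist_force: [-1.8, -9.3, -6.7]
finger_gap: 0.0285
grasp_force: 30.0
```

```bash
python3 arc.py '[16,14,13,12,11]' .139
```

```text
[ 0.6718 -0.0653  0.1625] [-1.7952 -9.2741 -6.6794] 0.02849676495706531
grasp press [-0.0358  0.0005  0.178 ] lean 15.06565835329291 r 0.13772054687880636 tool lean 33.86948453022775
16 -0.9343416467070895 [-0.0056 -0.0008  0.002 ] [ 0.0016 -0.0103  0.    ]
14 -0.1305154697722486 [0.0055 0.0008 0.0048] [ 0.0002 -0.0014  0.    ]
13 -0.1305154697722486 [0.0113 0.0017 0.0062] [ 0.0002 -0.0014  0.    ]
12 -0.1305154697722486 [0.0171 0.0026 0.0075] [ 0.0002 -0.0014  0.    ]
11 -0.1305154697722486 [0.023  0.0035 0.0087] [ 0.0002 -0.0014  0.    ]
```

{"method": "move_arm", "body": {
  "commands": [
    [[0.006, 0.001, 0.003], [0, 0, 0], 1],
    [[0.01, 0.001, 0.004], [0, 0, 0], 1],
    [[0.014, 0.001, 0.005], [0, 0, 0], 1],
    [[0.017, 0.001, 0.0055], [0, 0, 0], 1],
    [[0.017, 0.001, 0.0055], [0, 0, 0], 1]
  ]
}}

```text
clock: 7.05
eef_pos: [0.6781, -0.0643, 0.1643]
ee_rot: [-0.023, 0.954, 0.073, 0.29]
wrist_force: [-2.0, -7.5, -6.8]
finger_gap: 0.029
grasp_force: 30.0
```

```bash
python3 arc.py '[14,13,12]' .127
```

```text
[ 0.6781 -0.0643  0.1643] [-1.9681 -7.4992 -6.8077] 0.02900891447597143
grasp press [-0.0294  0.0005  0.1798] lean 12.299252667089695 r 0.13801332438867883 tool lean 33.82954524895894
14 -1.7007473329103053 [-0.0021 -0.0003 -0.0283] [ 0.0028 -0.0187  0.    ]
13 -0.7007473329103053 [ 0.0025  0.0004 -0.0274] [ 0.0012 -0.0077 -0.    ]
12 -0.17045475104106345 [ 0.0075  0.0011 -0.0265] [ 0.0003 -0.0019 -0.    ]
```

{"method": "move_arm", "body": {
  "commands": [
    [[0.004, 0.0006, 0.001], [0, 0, 0], 1],
    [[0.008, 0.0012, 0.002], [0, 0, 0], 1],
    [[0.011, 0.0018, 0.003], [0, 0, 0], 1],
    [[0.014, 0.002, 0.0035], [0, 0, 0], 1],
    [[0.014, 0.002, 0.0035], [0, 0, 0], 1]
  ]
}}

```text
clock: 7.55
eef_pos: [0.6791, -0.064, 0.1621]
ee_rot: [-0.023, 0.955, 0.073, 0.286]
wrist_force: [-12.3, -13.5, -9.2]
finger_gap: 0.0285
grasp_force: 30.0
```

{"method": "move_arm", "body": {
  "commands": [
    [[-0.003, 0, -0.008], [0, 0, 0], 1],
    [[-0.002, 0, -0.016], [0, 0, 0], 1],
    [[-0.001, 0, -0.024], [0, 0, 0], 1],
    [[-0.001, 0, -0.031], [0, 0, 0], 1],
    [[-0.001, 0, -0.031], [0, 0, 0], 1]
  ]
}}

```text
clock: 8.05
eef_pos: [0.6814, -0.0638, 0.1542]
ee_rot: [-0.022, 0.954, 0.073, 0.29]
wrist_force: [-13.4, -9.1, 4.0]
finger_gap: 0.0287
grasp_force: 30.0
```

```bash
python3 arc.py '[14]'
```

```text
[ 0.6814 -0.0638  0.1542] [-13.4037  -9.0922   3.964 ] 0.028699820612840904
grasp press [-0.0261  0.0005  0.1697] lean 11.820451541260145 r 0.12740333859452174 tool lean 33.78567894467362
14 -2.1795484587398555 [-0.0102 -0.0015 -0.0017] [ 0.0036 -0.0239 -0.    ]
```

{"method": "move_arm", "body": {
  "commands": [
    [[-0.004, -0.0006, 0], [0, 0, 0], 0.3],
    [[-0.004, -0.0006, 0], [0, 0, 0], -1],
    [[-0.004, -0.0006, 0], [0, 0, 0], -1],
    [[-0.004, -0.0006, 0], [0, 0, 0], -1],
    [[-0.004, -0.0006, 0], [0, 0, 0], -1]
  ]
}}

```text
clock: 8.55
eef_pos: [0.6843, -0.0621, 0.156]
ee_rot: [-0.023, 0.953, 0.073, 0.292]
wrist_force: [0.4, -0.1, 0.1]
finger_gap: 0.0547
grasp_force: 0.0
```

{"method": "move_arm", "body": {
  "commands": [
    [[-0.004, -0.0006, 0], [0, 0, 0], -1],
    [[-0.004, -0.0006, 0], [0, 0, 0], -1],
    [[-0.004, -0.0006, 0], [0, 0, 0], -1],
    [[-0.004, -0.0006, 0], [0, 0, 0], -1],
    [[-0.004, -0.0006, 0], [0, 0, 0], -1]
  ]
}}

```text
clock: 9.05
eef_pos: [0.6827, -0.0632, 0.156]
ee_rot: [-0.023, 0.953, 0.072, 0.292]
wrist_force: [0.5, 0.0, -0.4]
finger_gap: 0.0856
grasp_force: 0.0
```

Run:
```python
from h import *
st=bot.get_state(); print(st['clock'],st['eef_pos'],st['wrist_force'],st['finger_gap'])
b=frame()[0]@[-np.sin(np.radians(34)),0,np.cos(np.radians(34))]; print(b*.12/.4)
```

```text
9.05 [ 0.6827 -0.0632  0.156 ] [ 0.5393  0.0168 -0.3515] 0.08555588801616158
[-0.1659 -0.0251  0.2487]
```

{"method": "move_arm", "body": {
  "commands": [
    [[-0.04, -0.006, 0.06], [0, 0, 0], -1],
    [[-0.09, -0.013, 0.13], [0, 0, 0], -1],
    [[-0.166, -0.025, 0.22], [0, 0, 0], -1],
    [[-0.25, -0.03, 0.23], [0, 0, 0], -1],
    [[-0.35, -0.03, 0.23], [0, 0, 0], -1]
  ]
}}

```text
clock: 9.55
eef_pos: [0.5432, -0.0763, 0.2502]
ee_rot: [-0.021, 0.953, 0.073, 0.295]
wrist_force: [1.0, 0.4, -0.3]
finger_gap: 0.087
grasp_force: 0.0
```

```bash
python3 - <<'E'
from h import *
st=bot.get_state(); print(st['eef_pos'],st['joint_positions'])
p=bot.camera('wrist'); s=bot.camera('scene'); t=bot.camera('top')
save('w3.png',np.hstack([p['color'][20:260,130:410],cv2.resize(s['color'][225:285,240:310],(280,240)),cv2.resize(t['color'][160:220,270:340],(240,240))]))
for n,q in (('w3',p),('s3',s),('t3',t)): np.savez(n+'.npz',**{k:np.array(q[k]) for k in('z_map','color','fx','fy','cx','cy','k1','R','t')})
for n,q,m in (('wrist',p,245),('top',t,420)):
    M=np.zeros((420,560),bool); M[:m]=1; P=w2p(cloud(q,M))*1000
    A=P[(abs(P[:,1])<14)&(P[:,2]>178)&(P[:,2]<230)&(P[:,0]>-90)&(P[:,0]<-10)]
    print(n,len(A),A.mean(0) if len(A) else 0)
    A=P[(abs(P[:,1])<25)&(P[:,2]>130)&(P[:,2]<230)&(P[:,0]>-90)&(P[:,0]<20)]
    for lo in range(130,230,5):
        k=(A[:,2]>lo)&(A[:,2]<=lo+5)
        if k.sum(): print(lo,k.sum(),A[k].min(0),A[k].max(0))
E
python3 fit.py w3.npz
```

```text
[ 0.5432 -0.0763  0.2502] [-0.5579  0.2517  2.0264  0.8102  0.5299  0.2157]
wrist 743 [-41.7227   0.7325 204.4179]
130 203 [-39.1882 -19.9305 130.0224] [-18.6783  19.1867 134.9634]
135 80 [-31.8838 -19.9217 135.0196] [-14.7522  19.2039 138.4648]
155 10 [-44.2195  -8.1359 158.4216] [-41.1116   9.1443 159.991 ]
160 76 [-45.0001 -14.3721 160.0157] [-32.981   14.6292 164.9804]
165 18 [-46.8843  -7.4959 165.2498] [-39.1538  11.8457 169.9578]
170 153 [-47.4074 -14.6171 170.1899] [-30.3665  15.3717 174.9975]
175 328 [-47.0103 -14.3319 175.0205] [-23.762   15.3287 179.7964]
190 4 [-48.8255  -4.4811 193.5934] [-47.7377   3.5732 194.3717]
195 54 [-50.5917 -10.0495 195.1063] [-42.6623  10.8137 199.9831]
200 173 [-51.1151 -11.1809 200.0926] [-34.1606  11.6111 204.9944]
205 467 [-49.4912 -10.3693 205.0247] [-28.7058  10.798  209.9561]
210 11 [-37.3037  -4.6596 210.0181] [-33.3965   3.0633 210.5491]
top 84 [-36.5036   2.5905 201.621 ]
130 15 [-37.4595 -18.5518 130.7456] [-17.3185  21.5422 134.5772]
135 7 [-27.0142  14.3127 135.0163] [-15.1299  20.8579 138.9217]
140 3 [-19.1177  12.9585 140.1091] [-16.821   16.0006 142.1416]
155 1 [-33.0345  14.4712 159.7635] [-33.0345  14.4712 159.7635]
160 1 [-27.7469  16.4834 162.4479] [-27.7469  16.4834 162.4479]
165 5 [-45.1596   3.5804 165.5378] [-16.6005  16.683  169.2448]
170 11 [-45.4841  -7.149  170.4302] [-33.6707  15.7174 174.954 ]
175 20 [-41.4722 -10.4344 175.7832] [-17.4106  15.5938 179.7886]
180 7 [-41.9454  -5.1793 180.0669] [-18.7825  13.4894 182.1804]
195 3 [-47.7121  -1.3473 196.1279] [-35.1847  12.6545 199.0132]
200 12 [-48.8014  -9.9686 200.408 ] [-34.2989  13.5208 204.9872]
205 44 [-47.5859  -9.9821 205.0724] [-27.323   11.3769 209.8608]
210 9 [-41.0494  -5.0216 210.3834] [-29.1916   5.4515 212.3418]
w3.npz 31748 [697.0207 -61.8387   8.5528   3.0787] 0.5954512921888249
```

View pics/w3.png

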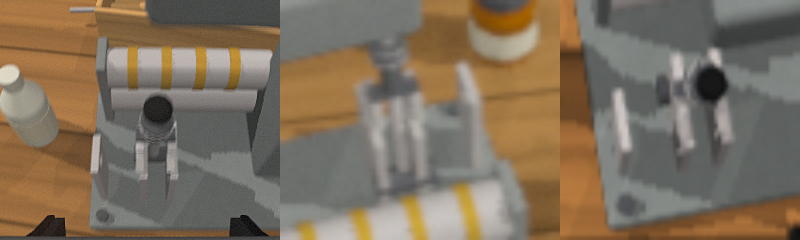

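The lever now leans about 14°. The barrel top sits at roughly 177 mm, as expected with the collar down, so the first half is done. The rod is next.

```bash
cat >> h.py <<'E'
def Rdown(ang): # vertical tool, closing axis (tool y) at world angle ang deg
    a=np.radians(ang); y=np.array([np.cos(a),np.sin(a),0]); z=np.array([0,0,-1.]); return np.c_[np.cross(y,z),y,z]
E
python3 - <<'E'
from h import *
st=bot.get_state(); d,rv,t=cmd(st,[.53,.227,.22],Rdown(34)); a=np.linalg.norm(rv); print(d,rv,a*90,rv/a*8.5/90,t)
for n in ('t3','s3'):
    f=np.load(n+'.npz'); p={k:f[k] for k in f}; C=cloud(p,np.ones((420,560),bool)); g=p['color'][p['z_map']>0].astype(float)
    k=(C[:,2]>.037)&(C[:,2]<.062)&(abs(C[:,0]-.52)<.1)&(abs(C[:,1]-.245)<.12); H=C[k]; c=g[k]
    sat=(c.max(1)-c.min(1))/c.max(1); r=sat<.3; print(n,k.sum(),r.sum()); H=H[r]
    m=H[:,:2].mean(0); u=np.linalg.svd(H[:,:2]-m)[2][0]; u*=-np.sign(u[1]); t=(H[:,:2]-m)@u
    print(m,u,np.degrees(np.arctan2(u[1],u[0])),m+u*t.min(),m+u*t.max(),m+u*(t.min()+.03),np.median(H[:,2]))
E
```

```text
[-0.0256  0.754  -0.1165] [-0.4115  0.1785  1.2385] 118.5494265768943 [-0.0295  0.0128  0.0888] [0.53   0.227  0.2013]
t3 324 225
[0.5119 0.2545] [ 0.5555 -0.8315] -56.25533609413533 [0.4697 0.3178] [0.5656 0.1742] [0.4863 0.2929] 0.05105902904013735
s3 188 137
[0.5161 0.2537] [ 0.5314 -0.8471] -57.89983462645231 [0.4737 0.3212] [0.5671 0.1723] [0.4897 0.2958] 0.04954817437225969
```

{"method": "move_arm", "body": {
  "commands": [
    [[-0.03, 0.06, 0.02], [-0.029, 0.0127, 0.0876], -1],
    [[-0.06, 0.12, 0.03], [-0.058, 0.0254, 0.1752], -1],
    [[-0.08, 0.18, 0.03], [-0.087, 0.0381, 0.2628], -1],
    [[-0.08, 0.24, 0.03], [-0.116, 0.0508, 0.3504], -1],
    [[-0.08, 0.3, 0.03], [-0.145, 0.0635, 0.438], -1]
  ]
}}

```text
clock: 10.2
eef_pos: [0.5118, 0.0451, 0.2605]
ee_rot: [-0.016, 0.882, 0.422, 0.211]
wrist_force: [-0.3, 0.1, -0.1]
finger_gap: 0.0868
grasp_force: 0.0
```

{"method": "move_arm", "body": {
  "commands": [
    [[0.02, 0.08, -0.02], [-0.029, 0.0127, 0.0876], -1],
    [[0.03, 0.16, -0.04], [-0.058, 0.0254, 0.1752], -1],
    [[0.04, 0.24, -0.06], [-0.087, 0.0381, 0.2628], -1],
    [[0.05, 0.32, -0.08], [-0.116, 0.0508, 0.3504], -1],
    [[0.055, 0.4, -0.1], [-0.145, 0.0635, 0.438], -1]
  ]
}}

```text
clock: 10.7
eef_pos: [0.5346, 0.2065, 0.2198]
ee_rot: [-0.008, 0.693, 0.714, 0.101]
wrist_force: [0.2, -0.0, 0.3]
finger_gap: 0.0872
grasp_force: 0.0
```

Run:
```python
from h import *
st=bot.get_state(); d,rv,t=cmd(st,[.53,.227,.20],Rdown(33)); print(st['joint_positions'],st['eef_pos'],d,rv)
```

```text
[ 0.0955  0.3991  1.7037  0.1828  0.9022 -0.0371] [0.5346 0.2065 0.2198] [-0.0114  0.0513 -0.0962] [-0.1198  0.053   0.347 ]
```

{"method": "move_arm", "body": {
  "commands": [
    [[-0.004, 0.02, -0.03], [-0.029, 0.013, 0.085], -1],
    [[-0.008, 0.035, -0.06], [-0.058, 0.026, 0.17], -1],
    [[-0.011, 0.051, -0.08], [-0.087, 0.039, 0.255], -1],
    [[-0.011, 0.051, -0.09], [-0.12, 0.053, 0.347], -1],
    [[-0.011, 0.051, -0.09], [-0.12, 0.053, 0.347], -1]
  ]
}}

```text
clock: 11.2
eef_pos: [0.5296, 0.227, 0.183]
ee_rot: [-0.0, 0.479, 0.878, 0.0]
wrist_force: [-0.3, -0.4, 0.8]
finger_gap: 0.0871
grasp_force: 0.0
```

Run:
```python
from h import *
st=bot.get_state(); print(st['eef_pos'],st['ee_rot'],st['joint_positions'])
p=bot.camera('wrist'); save('w4.png',p['color']); R0=Ro.from_quat(st['ee_rot'],scalar_first=True).as_matrix()
print('optical axis in tool',R0.T@np.array(p['R'])[2])
for q in ('rod_mid','rod_tip'):
    for b in bot.cut_out(p,q)[:2]: print(q,b['p'],b['uv'],b['region'].sum(),world(p,b['uv']))
C=cloud(p,np.ones((420,560),bool)); g=p['color'][p['z_map']>0].astype(float)
k=(C[:,2]>.037)&(C[:,2]<.064)&(abs(C[:,0]-.52)<.1)&(abs(C[:,1]-.245)<.12); H=C[k]; c=g[k]
sat=(c.max(1)-c.min(1))/(c.max(1)+1); r=sat<.3; print(k.sum(),r.sum()); H=H[r]
m=H[:,:2].mean(0); u=np.linalg.svd(H[:,:2]-m,full_matrices=False)[2][0]; u*=-np.sign(u[1]); t=(H[:,:2]-m)@u
print(m,u,np.degrees(np.arctan2(u[1],u[0])),m+u*t.min(),m+u*t.max(),m+u*(t.min()+.03),np.median(H[:,2]))
```

```text
[0.5296 0.227  0.183 ] [-0.0003  0.4787  0.878   0.0001] [ 0.2108  0.5109  1.5977  0.0005  1.0333 -0.3619]
optical axis in tool [-0.2404  0.0001  0.9707]
rod_mid 0.69 [275.3, 138.0] 2659 [0.499  0.2741 0.0532]
rod_mid 0.64 [170.1, 13.2] 565 [0.3544 0.3175 0.0174]
rod_tip 0.94 [168.8, 15.6] 628 [0.3544 0.315  0.0173]
rod_tip 0.56 [278.6, 139.4] 2582 [0.5021 0.2746 0.0535]
3127 2486
[0.5072 0.2631] [ 0.551  -0.8345] -56.56465585404016 [0.4705 0.3186] [0.562  0.1801] [0.487  0.2936] 0.050304881673161966
```

View pics/w4.png

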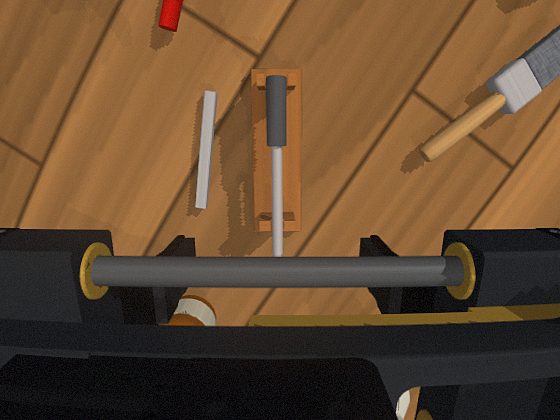

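The wrist view shows the dark handle at (276,75–146) with the shank running down to about (277,250). The rest lies below it, the punch is clear to the left at (206,150), and a red look-alike is at (170,13), away from the job.

Run:
```python
from h import *
st=bot.get_state()
for z in (.12,.045): print(cmd(st,[.487,.2936,z],Rdown(33.4)))
```

```text
(array([-0.1041,  0.1705, -0.2065]), array([-0.0007, -0.0002,  0.0096]), array([0.487 , 0.2936, 0.1013]))
(array([-0.1041,  0.1705, -0.394 ]), array([-0.0007, -0.0002,  0.0096]), array([0.487 , 0.2936, 0.0263]))
```

{"method": "move_arm", "body": {
  "commands": [
    [[-0.06, 0.1, -0.05], [0, 0, 0.01], -1],
    [[-0.104, 0.17, -0.1], [0, 0, 0.01], -1],
    [[-0.104, 0.1705, -0.2], [0, 0, 0.01], -1],
    [[-0.104, 0.1705, -0.31], [0, 0, 0.01], -1],
    [[-0.104, 0.1705, -0.394], [0, 0, 0.01], -1]
  ]
}}

```text
clock: 11.85
eef_pos: [0.4863, 0.2931, 0.0251]
ee_rot: [-0.001, 0.474, 0.881, 0.0]
wrist_force: [0.2, -0.5, 1.1]
finger_gap: 0.0869
grasp_force: 0.0
```

{"method": "move_arm", "body": {
  "commands": [
    [[0, 0, 0], [0, 0, 0], 0],
    [[0, 0, 0], [0, 0, 0], 1],
    [[0, 0, 0], [0, 0, 0], 1],
    [[0, 0, 0], [0, 0, 0], 1],
    [[0, 0, 0], [0, 0, 0], 1]
  ]
}}

```text
clock: 12.35
eef_pos: [0.4878, 0.2937, 0.0282]
ee_rot: [0.001, 0.473, 0.881, 0.001]
wrist_force: [0.4, -0.4, -0.3]
finger_gap: 0.055
grasp_force: 0.0
```

{"method": "move_arm", "body": {
  "commands": [
    [[0, 0, 0], [0, 0, 0], 1],
    [[0, 0, 0], [0, 0, 0], 1],
    [[0, 0, 0], [0, 0, 0], 1],
    [[0, 0, 0], [0, 0, 0], 1],
    [[0, 0, 0], [0, 0, 0], 1]
  ]
}}

```text
clock: 12.85
eef_pos: [0.4864, 0.2933, 0.0263]
ee_rot: [-0.001, 0.473, 0.881, -0.0]
wrist_force: [-0.1, 0.5, 0.2]
finger_gap: 0.0175
grasp_force: 30.0
```

{"method": "move_arm", "body": {
  "commands": [
    [[0, 0, 0], [0, 0, 0], 1],
    [[0, 0, 0], [0, 0, 0], 1],
    [[0, 0, 0], [0, 0, 0], 1],
    [[0, 0, 0], [0, 0, 0], 1],
    [[0, 0, 0], [0, 0, 0], 1]
  ]
}}

```text
clock: 13.35
eef_pos: [0.4864, 0.2933, 0.0263]
ee_rot: [-0.001, 0.473, 0.881, -0.0]
wrist_force: [-0.3, -0.0, -0.3]
finger_gap: 0.017
grasp_force: 30.0
```

{"method": "move_arm", "body": {
  "commands": [
    [[0, 0, 0.05], [0, 0, 0], 1],
    [[0, 0, 0.12], [0, 0, 0], 1],
    [[0, 0, 0.2], [0, 0, 0], 1],
    [[0, 0, 0.28], [0, 0, 0], 1],
    [[0, 0, 0.3], [0, 0, 0], 1]
  ]
}}

```text
clock: 13.85
eef_pos: [0.4888, 0.2943, 0.1495]
ee_rot: [0.002, 0.473, 0.881, 0.003]
wrist_force: [1.0, 0.1, -1.9]
finger_gap: 0.0172
grasp_force: 30.0
```

Run:
```python
from h import *
st=bot.get_state(); print(st['eef_pos'],st['finger_gap'],st['wrist_force'],st['moment'])
for q in ([-.03,.25,.15],[-.03,.25,.0898]): print(p2w(q),cmd(st,p2w(q),Rdown(PR[2])))
print(w2p([[.735,.11,0],[.5295,.0445,0]]))
```

```text
[0.4888 0.2943 0.1495] 0.01720955388783549 [ 0.9785  0.1243 -1.8605] [ 0.0108 -0.1474  0.0357]
[0.63   0.1807 0.15  ] (array([ 0.3529, -0.2839, -0.0455]), array([-0.0009,  0.0039, -0.2775]), array([0.63  , 0.1807, 0.1313]))
[0.63   0.1807 0.0898] (array([ 0.3529, -0.2839, -0.196 ]), array([-0.0009,  0.0039, -0.2775]), array([0.63  , 0.1807, 0.0711]))
[[ 0.0633  0.1644  0.    ]
 [-0.1497  0.1303  0.    ]]
```

{"method": "move_arm", "body": {
  "commands": [
    [[0.09, -0.07, 0], [0, 0, -0.08], 1],
    [[0.18, -0.14, 0], [0, 0, -0.16], 1],
    [[0.27, -0.21, -0.01], [0, 0, -0.24], 1],
    [[0.353, -0.284, -0.03], [0, 0, -0.278], 1],
    [[0.353, -0.284, -0.045], [0, 0, -0.278], 1]
  ]
}}

```text
clock: 14.35
eef_pos: [0.6331, 0.1751, 0.1268]
ee_rot: [0.002, 0.655, 0.756, 0.001]
wrist_force: [-0.9, 0.3, -2.3]
finger_gap: 0.0168
grasp_force: 30.0
```

{"method": "move_arm", "body": {
  "commands": [
    [[0, 0, -0.05], [0, 0, 0], 1],
    [[0, 0, -0.1], [0, 0, 0], 1],
    [[0, 0, -0.15], [0, 0, 0], 1],
    [[0, 0, -0.15], [0, 0, 0], 1],
    [[0, 0, -0.15], [0, 0, 0], 1]
  ]
}}

```text
clock: 14.85
eef_pos: [0.6267, 0.18, 0.0672]
ee_rot: [-0.001, 0.652, 0.758, -0.001]
wrist_force: [0.9, -0.3, -1.5]
finger_gap: 0.017
grasp_force: 30.0
```

```bash
cat > rodview.py <<'E'
from h import *
import sys
st=bot.get_state(); R0=Ro.from_quat(st['ee_rot'],scalar_first=True).as_matrix()
g=w2p(st['eef_pos']-R0@[0,0,.0187])[0]*1000; yv=w2p(p2w([0,0,0])+R0[:,1])[0]; print('grasp press',g,'tool y press',yv,st['wrist_force'],st['clock'])
ims=[]
for n in ('top','scene'):
    p=bot.camera(n); P=w2p(cloud(p,np.ones((420,560),bool)))*1000
    np.savez(n+'_r.npz',**{k:np.array(p[k]) for k in('z_map','color','fx','fy','cx','cy','k1','R','t')})
    k=(abs(P[:,0]+30)<14)&(P[:,2]>75)&(P[:,2]<112)&(P[:,1]>74)&(P[:,1]<g[1]-28)
    A=P[k]; print(n,'rod pts',len(A))
    if len(A)>8:
        c=np.polyfit(A[:,1],A[:,0],1); d=np.polyfit(A[:,1],A[:,2],1)
        print(' x=%.3f*y+%.1f  x@72=%.1f  ymin %.1f'%(*c,np.polyval(c,72),A[:,1].min()),' z slope %.3f z@72 %.1f'%(d[0],np.polyval(d,72)), 'medz',np.median(A[:,2]))
    L=P[(abs(P[:,1]-68)<7)&(P[:,2]>98)&(P[:,2]<112)&(P[:,0]<0)&(P[:,0]>-62)]
    if len(L): print(' lug x range',np.percentile(L[:,0],[3,50,97]),'y',np.percentile(L[:,1],[5,50,95]))
    uv=proj(p,p2w([-.03,.11,.09])); u,v=uv.astype(int)
    ims.append(cv2.resize(p['color'][v-45:v+45,u-50:u+50],(400,360),interpolation=cv2.INTER_CUBIC))
save(sys.argv[1],np.hstack(ims))
E
python3 rodview.py r1.png
```

```text
grasp press [-33.244  249.7965  85.9011] tool y press [ 1.     -0.0004 -0.0033] [ 0.8994 -0.2632 -1.5324] 14.85
top rod pts 117
 x=0.007*y+-33.3  x@72=-32.8  ymin 107.2  z slope 0.005 z@72 89.1 medz 89.94674810235371
 lug x range [-49.6808 -29.2234  -8.2995] y [61.5325 65.4563 69.0698]
scene rod pts 104
 x=0.015*y+-32.5  x@72=-31.4  ymin 107.0  z slope 0.019 z@72 88.3 medz 89.96275326246786
 lug x range [-49.1068 -27.8808  -8.3597] y [61.396  65.1054 68.3333]
```

View pics/r1.png

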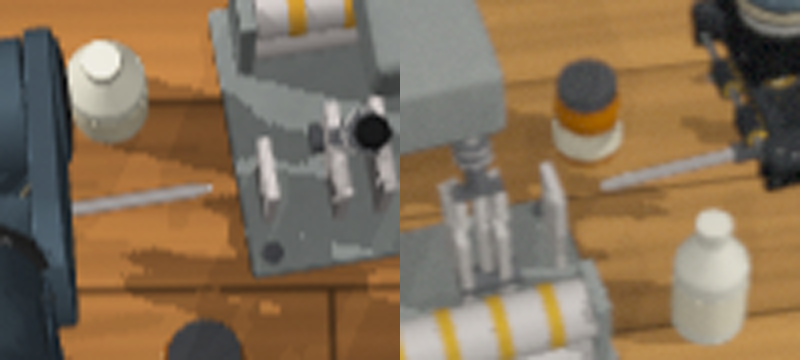

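The rod points straight at the lug (top crop: tip at 208,188, lug at 268,172). It needs about 3 mm more toward the rolls and about 4 mm more height.

{"method": "move_arm", "body": {
  "commands": [
    [[0.004, 0, 0.005], [0, 0, 0], 1],
    [[0.008, 0.001, 0.01], [0, 0, 0], 1],
    [[0.008, 0.001, 0.01], [0, 0, 0], 1],
    [[0.008, 0.001, 0.01], [0, 0, 0], 1],
    [[0.008, 0.001, 0.01], [0, 0, 0], 1]
  ]
}}

```text
clock: 15.45
eef_pos: [0.631, 0.1802, 0.0725]
ee_rot: [-0.0, 0.652, 0.758, 0.0]
wrist_force: [-0.4, 0.7, -2.3]
finger_gap: 0.0169
grasp_force: 30.0
```

```bash
python3 rodview.py r2.png; python3 -c "
from h import *
print(frame()[0][:,1], bot.get_state()['eef_pos'])"
```

```text
grasp press [-29.0083 249.2847  91.2347] tool y press [ 1.     -0.001  -0.0005] [-0.3759  0.7444 -2.2738] 15.45
top rod pts 118
 x=0.007*y+-29.3  x@72=-28.8  ymin 106.6  z slope 0.002 z@72 94.9 medz 95.21215621772835
 lug x range [-50.349  -30.2022  -9.0067] y [61.8653 65.7834 69.2351]
scene rod pts 103
 x=0.023*y+-30.9  x@72=-29.3  ymin 106.8  z slope 0.032 z@72 91.0 medz 94.06200948106337
 lug x range [-52.1745 -27.7072  -9.3118] y [61.2007 64.6652 68.8437]
[-0.1495  0.9888  0.    ] [0.6309 0.1801 0.0723]
```

{"method": "move_arm", "body": {
  "commands": [
    [[0.0034, -0.022, 0], [0, 0, 0], 1],
    [[0.0067, -0.044, 0], [0, 0, 0], 1],
    [[0.01, -0.067, 0], [0, 0, 0], 1],
    [[0.0135, -0.089, 0], [0, 0, 0], 1],
    [[0.017, -0.111, 0], [0, 0, 0], 1]
  ]
}}

```text
clock: 16.05
eef_pos: [0.638, 0.1346, 0.0723]
ee_rot: [-0.001, 0.653, 0.758, -0.0]
wrist_force: [0.6, 0.2, -1.5]
finger_gap: 0.0172
grasp_force: 30.0
```

```bash
python3 rodview.py r3.png
```

```text
grasp press [-28.9099 203.1507  91.0197] tool y press [ 1.     -0.0016 -0.0007] [ 0.5856  0.1741 -1.5213] 16.05
top rod pts 100
 x=0.007*y+-28.7  x@72=-28.2  ymin 74.3  z slope -0.004 z@72 94.8 medz 94.82637059920933
 lug x range [-51.1582 -31.4345  -8.7954] y [61.8901 65.8208 69.3482]
scene rod pts 94
 x=-0.002*y+-26.6  x@72=-26.8  ymin 74.2  z slope -0.001 z@72 94.0 medz 94.22351170006257
 lug x range [-48.5555 -28.2239  -8.0372] y [61.0936 64.7341 68.1962]
```

View pics/r3.png

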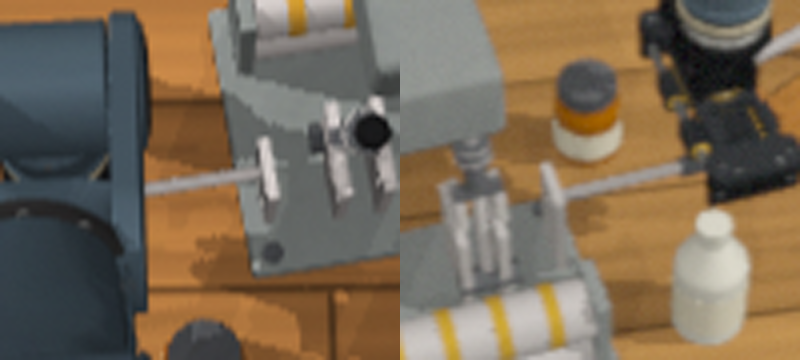

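The tip has entered the lug with no contact force. I'll continue to the near cheek with a slight trim.

{"method": "move_arm", "body": {
  "commands": [
    [[0.002, -0.02, -0.001], [0, 0, 0], 1],
    [[0.005, -0.04, -0.002], [0, 0, 0], 1],
    [[0.0075, -0.06, -0.002], [0, 0, 0], 1],
    [[0.0105, -0.08, -0.002], [0, 0, 0], 1],
    [[0.0135, -0.1, -0.002], [0, 0, 0], 1]
  ]
}}

```text
clock: 16.65
eef_pos: [0.6433, 0.0951, 0.0715]
ee_rot: [-0.001, 0.652, 0.758, 0.0]
wrist_force: [0.0, -0.1, -3.1]
finger_gap: 0.0171
grasp_force: 30.0
```

```bash
python3 rodview.py r4.png; python3 -c "
from h import *
print(bot.get_state()['moment'])"
```

```text
grasp press [-29.5653 163.3052  90.2363] tool y press [ 1.     -0.0011 -0.0007] [ 0.0499 -0.1092 -3.0927] 16.65
top rod pts 39
 x=-0.014*y+-27.3  x@72=-28.3  ymin 74.2  z slope 0.032 z@72 94.3 medz 94.23923051384918
 lug x range [-50.998  -29.2494  -7.1531] y [61.4119 65.4237 69.0728]
scene rod pts 61
 x=0.023*y+-29.7  x@72=-28.1  ymin 74.9  z slope 0.030 z@72 92.3 medz 93.48325912007022
 lug x range [-49.0545 -28.293   -9.2629] y [61.1596 64.7175 68.3231]
[-0.0395 -0.0875 -0.0247]
```

{"method": "move_arm", "body": {
  "commands": [
    [[0.003, -0.02, 0], [0, 0, 0], 1],
    [[0.006, -0.04, 0], [0, 0, 0], 1],
    [[0.009, -0.06, 0], [0, 0, 0], 1],
    [[0.012, -0.08, 0], [0, 0, 0], 1],
    [[0.012, -0.08, 0], [0, 0, 0], 1]
  ]
}}

```text
clock: 17.25
eef_pos: [0.6485, 0.0623, 0.0716]
ee_rot: [-0.0, 0.653, 0.757, 0.0]
wrist_force: [-0.4, 0.2, -2.1]
finger_gap: 0.0172
grasp_force: 30.0
```

{"method": "move_arm", "body": {
  "commands": [
    [[0.002, -0.012, 0], [0, 0, 0], 1],
    [[0.0037, -0.025, 0], [0, 0, 0], 1],
    [[0.0055, -0.037, 0], [0, 0, 0], 1],
    [[0.0075, -0.05, 0], [0, 0, 0], 1],
    [[0.0075, -0.05, 0], [0, 0, 0], 1]
  ]
}}

```text
clock: 17.75
eef_pos: [0.6513, 0.0429, 0.0716]
ee_rot: [-0.0, 0.653, 0.758, 0.0]
wrist_force: [-0.3, 0.1, -1.7]
finger_gap: 0.0169
grasp_force: 30.0
```

{"method": "move_arm", "body": {
  "commands": [
    [[0.0007, -0.005, 0], [0, 0, 0], 1],
    [[0.0015, -0.01, 0], [0, 0, 0], 1],
    [[0.0022, -0.015, 0], [0, 0, 0], 1],
    [[0.003, -0.02, 0], [0, 0, 0], 1],
    [[0.003, -0.02, 0], [0, 0, 0], 1]
  ]
}}

```text
clock: 18.25
eef_pos: [0.6523, 0.0355, 0.0716]
ee_rot: [-0.0, 0.653, 0.758, 0.0]
wrist_force: [-0.4, -0.4, -1.3]
finger_gap: 0.0172
grasp_force: 30.0
```

```bash
python3 rodview.py r5.png
```

```text
grasp press [-29.5758 103.0504  90.2767] tool y press [ 1.     -0.0012 -0.0005] [-0.4448 -0.3697 -1.2876] 18.25
top rod pts 0
scene rod pts 2
 lug x range [-48.2905 -25.8762  -8.2452] y [61.4224 64.4104 68.5039]
```

{"method": "move_arm", "body": {
  "commands": [
    [[0.0006, -0.004, 0], [0, 0, 0], 1],
    [[0.0012, -0.008, 0], [0, 0, 0], 1],
    [[0.0016, -0.011, 0], [0, 0, 0], 1],
    [[0.0016, -0.011, 0], [0, 0, 0], 1],
    [[0.0016, -0.011, 0], [0, 0, 0], 1]
  ]
}}

```text
clock: 18.85
eef_pos: [0.6529, 0.0313, 0.0715]
ee_rot: [-0.001, 0.653, 0.758, 0.0]
wrist_force: [0.3, -0.4, -2.5]
finger_gap: 0.0172
grasp_force: 30.0
```

{"method": "move_arm", "body": {
  "commands": [
    [[0.0006, -0.004, 0], [0, 0, 0], 1],
    [[0.0012, -0.008, 0], [0, 0, 0], 1],
    [[0.0016, -0.011, 0], [0, 0, 0], 1],
    [[0.0016, -0.011, 0], [0, 0, 0], 1],
    [[0.0016, -0.011, 0], [0, 0, 0], 1]
  ]
}}

```text
clock: 19.35
eef_pos: [0.6529, 0.03, 0.0715]
ee_rot: [-0.002, 0.653, 0.758, 0.001]
wrist_force: [-0.9, 8.1, -0.4]
finger_gap: 0.0169
grasp_force: 30.0
```

{"method": "move_arm", "body": {
  "commands": [
    [[0.0006, -0.004, 0], [0, 0, 0], 1],
    [[0.001, -0.007, 0], [0, 0, 0], 1],
    [[0.001, -0.007, 0], [0, 0, 0], 1],
    [[0.001, -0.007, 0], [0, 0, 0], 1],
    [[0.001, -0.007, 0], [0, 0, 0], 1]
  ]
}}

```text
clock: 19.85
eef_pos: [0.6528, 0.03, 0.0715]
ee_rot: [-0.004, 0.653, 0.758, 0.003]
wrist_force: [-0.5, 14.3, -0.9]
finger_gap: 0.0173
grasp_force: 30.0
```

```bash
python3 rodview.py r6.png
```

```text
grasp press [-29.9224  97.3581  90.1512] tool y press [ 1.     -0.0018 -0.0012] [-0.4612 14.2926 -0.909 ] 19.85
top rod pts 0
scene rod pts 0
 lug x range [-50.5477 -25.5931 -10.6918] y [61.7289 64.5649 68.2503]
```

View pics/r6.png

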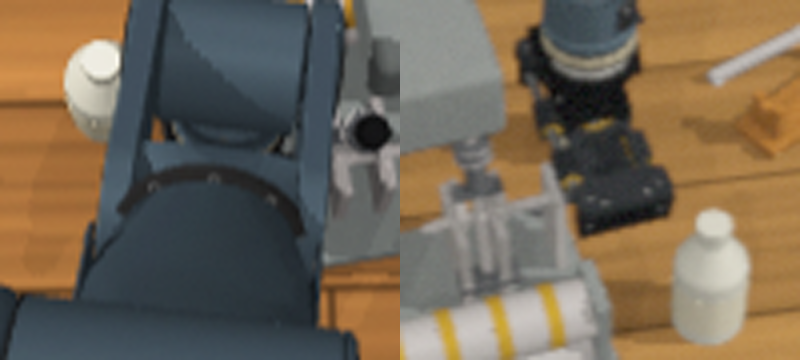

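In the scene crop the rod runs through the lug (545,205) and the cheeks (450–510,205). The reaction rose to 14 N with no further travel, so the shoulder is against the lug. I'll take the load off and release.

{"method": "move_arm", "body": {
  "commands": [
    [[-0.0012, 0.008, -0.002], [0, 0, 0], 1],
    [[-0.0012, 0.008, -0.003], [0, 0, 0], 1],
    [[-0.0012, 0.008, -0.003], [0, 0, 0], 0.4],
    [[-0.0012, 0.008, -0.003], [0, 0, 0], -0.2],
    [[-0.0012, 0.008, -0.003], [0, 0, 0], -0.2]
  ]
}}

```text
clock: 20.45
eef_pos: [0.654, 0.0266, 0.0707]
ee_rot: [0.0, 0.653, 0.758, 0.0]
wrist_force: [-0.2, -1.0, -0.0]
finger_gap: 0.0334
grasp_force: 0.0
```

{"method": "move_arm", "body": {
  "commands": [
    [[-0.0012, 0.008, -0.003], [0, 0, 0], -0.2],
    [[-0.0012, 0.008, -0.003], [0, 0, 0], -0.2],
    [[-0.0012, 0.008, -0.003], [0, 0, 0], -0.2],
    [[-0.0012, 0.008, -0.003], [0, 0, 0], -0.2],
    [[-0.0012, 0.008, -0.003], [0, 0, 0], -0.2]
  ]
}}

```text
clock: 20.95
eef_pos: [0.653, 0.0305, 0.0692]
ee_rot: [-0.0, 0.652, 0.758, 0.0]
wrist_force: [-0.3, -0.3, 0.0]
finger_gap: 0.0519
grasp_force: 0.0
```

{"method": "move_arm", "body": {
  "commands": [
    [[0, 0, 0.06], [0, 0, 0], -0.2],
    [[0, 0, 0.16], [0, 0, 0], -0.2],
    [[0, 0, 0.28], [0, 0, 0], -0.2],
    [[0, 0.08, 0.36], [0, 0, 0], -0.2],
    [[-0.04, 0.18, 0.4], [0, 0, 0], -0.2]
  ]
}}

```text
clock: 21.45
eef_pos: [0.641, 0.1015, 0.2336]
ee_rot: [0.003, 0.654, 0.757, 0.003]
wrist_force: [0.7, 0.8, 0.3]
finger_gap: 0.0522
grasp_force: 0.0
```

{"method": "move_arm", "body": {
  "commands": [
    [[-0.1, 0.1, 0], [0, 0, 0], -0.2],
    [[-0.2, 0.2, 0], [0, 0, 0], -0.2],
    [[-0.3, 0.3, 0], [0, 0, 0], -0.2],
    [[-0.38, 0.4, 0], [0, 0, 0], -0.2],
    [[-0.45, 0.5, 0], [0, 0, 0], -0.2]
  ]
}}

```text
clock: 21.95
eef_pos: [0.4668, 0.2878, 0.2294]
ee_rot: [-0.001, 0.653, 0.758, -0.0]
wrist_force: [0.7, 1.1, 0.7]
finger_gap: 0.0522
grasp_force: 0.0
```

Run:
```python
from h import *
ims=[]
for n in ('top','scene'):
    p=bot.camera(n); M=np.ones((420,560),bool); P=w2p(cloud(p,M))*1000; c=p['color'][p['z_map']>0].astype(float)
    k=(abs(P[:,0]+30)<14)&(P[:,2]>75)&(P[:,2]<112)&(P[:,1]>50)&(P[:,1]<150); A=P[k]; dk=c[k].max(1)<110
    print(n,'handle',dk.sum(),np.percentile(A[dk],[3,50,97],axis=0) if dk.any() else '')
    A=P[(abs(P[:,1])<14)&(P[:,2]>198)&(P[:,2]<225)&(P[:,0]>-90)&(P[:,0]<0)]; print('knob',A.mean(0))
    uv=proj(p,p2w([-.03,.06,.09])); u,v=uv.astype(int)
    ims.append(cv2.resize(p['color'][v-45:v+45,u-50:u+50],(400,360),interpolation=cv2.INTER_CUBIC))
save('fin.png',np.hstack(ims))
```

```text
top handle 128 [[-37.8101  71.5748  85.7184]
 [-30.9758  98.4366  93.0109]
 [-22.1075 126.7134  99.323 ]]
knob [-39.3047   1.8051 206.9136]
scene handle 63 [[-31.5505  78.3584  81.5172]
 [-25.1802 102.3059  90.5002]
 [-19.9585 124.3928  97.9527]]
knob [nan nan nan]<stdin>:7: RuntimeWarning: Mean of empty slice.
  ret = um.true_divide(
```

View pics/fin.png

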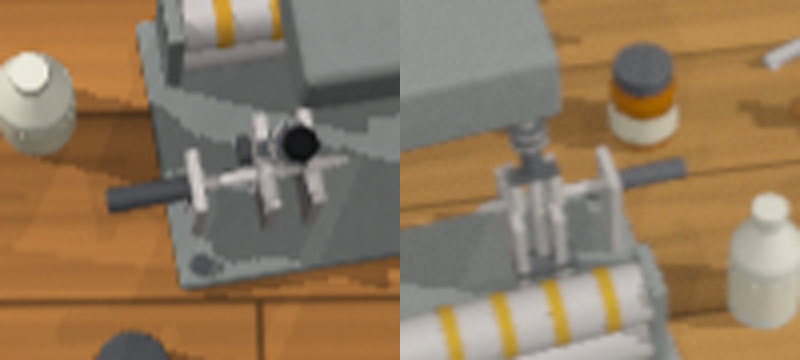

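The rod passes the lug (195,180) and both cheeks (265,180 and 310,180), and its tip shows beyond at (345,160). The handle's shoulder is against the lug and the lever is still over the tooth, so I'm handing in.

```bash
python3 -c "
from rig import bot
print(bot.close_job())"
```

```text
the job is handed in; nothing more can be done
None
```

The job is handed in: the lever is at its end stop with the collar down behind the tooth, and the locking rod is through the lug and both cheeks with its handle's shoulder against the lug.

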